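# Set up the honey-tasting carousel and hold the tasting jar to the front

## Task

Get the honey carousel ready for a customer: first swing the folded front leg of its stand out until it clicks home, so that the front is propped, then turn the turntable until the tasting jar (the one with the dipper in its lid) stands squarely over that front leg. Finish with the turntable's handle held firmly in the gripper, keeping it still there for the customer to dip; do not let go. All jars stay upright in their hoops, and the other things on the table stay where they are.

Things in the scene. Friction and masses are not known exactly. Their poses are not given: they have to be found in the camera images.
- stand: Fixed steel tripod stand of the honey carousel. Origin on the table, on the turntable's vertical axis; z up; +x points to the FRONT, where the front leg points when out. The other two legs are already out, 120 degrees to either side. Turntable: wooden disc 224 mm across, top 46 mm above the table, with six wire hoops 60 degrees apart, centres 75 mm from the axis, a jar loose in each (4 mm play).
- front_leg (a joint): Angle of the front leg about its upright pin, rad; grows as it swings out, counter-clockwise from above. 0 = folded, 1.35 = fully out at its end stop, along the stand's +x; 1.31 or more is seated. Stays where left up to about 0.8; then a spring plunger resists (up to 0.4 N m) until 1.15; from about 1.2 it snaps the leg home. Folded, it lies only 50 to 70 degrees from its neighbour.
- leg_knob (a point): Middle of the black levelling knob (24 mm across, 30 mm tall, spanning 45 to 75 mm above the table, 10 mm stem below) at the end of the front leg, 60 mm above the table, 140 mm from leg_pivot. The leg is a flat bar 26 mm wide, its top 21.5 mm above the table. Swing the knob round the pivot to swing the leg.
- leg_pivot (a point): Point on the axis of the front leg's pivot pin, 40 mm in front of the turntable axis, at the height of the knob (60 mm above the table); under the turntable, out of reach.
- turntable (a joint): Angle of the turntable about its vertical axis, rad, from where it stood at the start; counter-clockwise from above is positive. Turns freely both ways without end; it needs about 0.05 N m and stays where it is left.
- turn_handle: Wooden cross-bar handle on top of the turntable's centre post, turning with the turntable: 72 mm long (its x axis), 18 mm thick (its y axis), 30 mm tall; origin at its centre, on the turntable axis, 186 mm above the table. It stands above all jars, so it can be gripped across its thickness from above and turned.
- tasting_mid (a point): Centre (half-way up) of the tasting jar: amber honey jar 52 mm across and 78 mm tall with a wooden lid and a wooden dipper standing up from the lid (tip 161 mm above the table); the only jar with a dipper, 12 mm taller than the rest. It stands in one of the six hoops, about 75 mm from the turntable axis. z is up along the jar.
- big_jar: Bystander: large amber honey jar, 82 mm across, 118 mm tall, standing on the table. Origin under its centre.
- stick_cup: Bystander: open steel cup of wooden tasting sticks, 72 mm across at the rim, 80 mm tall (sticks to about 120 mm), standing on the table. Origin under its centre.
- jar1: One of five alike closed honey jars, 52 mm across and 66 mm tall with a flat metal lid, standing in a hoop of the turntable. Origin under its centre.
- jar2: One of five alike closed honey jars, 52 mm across and 66 mm tall with a flat metal lid, standing in a hoop of the turntable. Origin under its centre.
- jar3: One of five alike closed honey jars, 52 mm across and 66 mm tall with a flat metal lid, standing in a hoop of the turntable. Origin under its centre.
- jar4: One of five alike closed honey jars, 52 mm across and 66 mm tall with a flat metal lid, standing in a hoop of the turntable. Origin under its centre.
- jar5: One of five alike closed honey jars, 52 mm across and 66 mm tall with a flat metal lid, standing in a hoop of the turntable. Origin under its centre.
Mind the look-alikes: they are no part of the job. What is shaped like the part that bears tasting_mid but blue is not meant. What is shaped like the jar2 but brown is not meant.

How it is judged:
By the outcome, as a careful person would: the job done as asked, in the order asked, and still so for the second after the job is handed in, while the arm keeps its last pose, push and grip.
It also fails if it takes over 64 s, if anything falls off the work surface, if the arm or the gripper's body presses on something with over 40 N, if the wrist force passes 120 N, or if a joint passes its speed limit or range.

## Robot

A 6-joint arm with a two-finger parallel gripper is mounted at the origin on the work surface. World frame = base frame: x ahead of the robot, y to its left, z up, the work surface at z = 0. Lengths are in m, angles in degrees, forces in N, time in s.
With the tool pointing down it reaches from about 0.375 to 0.9 m from the base axis. Payload 3.1 kg.
Tool frame: the origin (TCP) lies between the finger pads; the fingertips stand nose_length ahead of it and the grasp point (between the pads) lies 5 mm behind it (nose_length is the distance from the TCP to the fingertips, in m); z points along the fingers, y is the direction in which the jaws open and shut (so a half turn about z gives the same grasp; the last joint's range is limited). The gripper opens to 85 mm and grips with 20 to 120 N. Pads are 22 mm wide; open, the fingers measure 114 mm over their backs; the gripper's body (76 mm by 85 mm) begins 54 mm behind the grasp point. The pads swing forward as they close: fully open they stand 13 mm farther back than shut.
Start: joints at [-84.311, 30.224, 82.088, -0, 67.689, -10.227], TCP at [0.171, -0.601, 0.245] pointing down, gripper open.
Joint ranges: [-176.69, 176.69], [-43.24, 126.21], [12.49, 139.97], [-82, 262], [0, 151.66], [-163.58, 163.58]. Speed limits (degrees/s): [159.86, 159.86, 180, 180, 180, 180].

## Interface

Orientations are given as a 3x3 rotation matrix whose columns are the frame's x, y, z axes.
In Python, from cell import * gives the robot as it stands. The module is installed in compiled form; this text tells all that it offers.
- The arm moves only by the shell command python3 -m pendant 'ROWS' [FORCE]. ROWS is JSON, a list of rows, each an object of numbers: "jaw": the closure, from 0 (fully open) to 1 (shut); "tx", "ty", "tz": the shift along the world's x, y, z each as a share of 20 mm, from -1 to 1; "rx", "ry", "rz": the turn, a rotation vector about the world's x, y, z each as a share of 0.08 rad, from -1 to 1. In form: [{"jaw": .., "tx": .., "ty": .., "tz": .., "rx": .., "ry": .., "rz": ..}, ...]. A call has 1 to 12 rows; each row shifts and turns the commanded pose from where the row before left it; what a row does not reach is not made up. A row lasts 1/12 s, in which the tool goes at most 41.7 mm and 7.16 degrees, less where a joint would pass 70% of its speed; a pose out of reach is approached as far as the arm can. A call with a number of a shift or a turn outside -1 to 1 is refused whole. A call with a gripper value outside its range is refused whole. The fingers move at their own pace and stop on an object; FORCE is the grip in N (left out, the last holds). Time passes only in rows, so rows that do not move let the fingers close. It gives the time, the measured TCP pose, the force and the opening at its end, in the units of the state.
- observe(): the state, without advancing time (a new reading comes with each control period).
- snapshot(name): name is "side" or "top"; returns the picture (420x560x3 uint8, blue, green, red); there is no depth.
- get_calibration(name): a dict with "fov_y" (degrees; the focal length in pixels is half the picture's height over the tangent of half this angle, whatever the lens; pixels are square), "cx", "cy" (the principal point, pixels), "dist" ([k1, k2, p1, p2, k3] as OpenCV has them; the pictures are not rectified), "cam_to_world" (4x4, takes a point from camera to world coordinates). Camera axes: x right, y down, z forward; pixel columns grow to the right and rows downward; lengths in m; the calibration is good to about 2 mm. A picture is of the moment at which its call begins. get_calibration takes no time and is no camera call.
- finish_job(): hands the job in, once; it reports no verdict.
Trained networks look in the newest picture that a camera, given by its name, has taken for a name from the list of things; names that differ only in an ending like _2 or _b are one class to them, and where a whole thing is asked for, a point or a joint stands for the part that bears it (a point fixed in the world has none). Each returns a list of dicts, best first, with "conf" (0 to 1); they miss things now and then, are a little off and sometimes report something else, mostly with a low value. They report only what shows in the picture. A call takes as long as a camera call. They do not tell look-alikes from the thing itself.
- recognise(label, camera): "rect" ([left, top, width, height] in pixels, round what is visible of it).
- outline_of(label, camera): "pixels" (420x560 bool, what is visible of it) and "rect" ([left, top, width, height] in pixels, round what is visible of it).
- mark_of(label, camera): "point" ([row, column] in pixels: a listed point, or the origin of a listed thing).
The state is a dict: "time_s": time; "joints": joint angles; "dq": joint speeds; "joint_torque": joint torques, N m; "position": TCP position; "ee_rot": TCP orientation; "wrist_force": force on the tool from outside, world axes, zero at the start; "ft_torque": the same for the moment, N m; "grip_width": finger opening in m.
Only numpy, scipy, OpenCV 4.12 (cv2) and the standard library are available. Lean on these libraries where they do the work, as an engineer would, in place of code of your own. Each camera call takes 0.05 s, during which the arm holds its last target.

## Working session

There is one attempt and no reset: what is moved stays moved. The work goes in short steps, Python scripts to look and compute and a shell command to move; the robot and the scene stay as the last step left them, time stands still between calls to the robot, and variables do not carry over. Pictures are saved under pics/ and viewed, and the job is handed in when it is done.

```bash
mkdir -p pics; python3 - <<'E'
from cell import *
import cv2
for n in ("side","top"):
    cv2.imwrite(f"pics/{n}0.png",snapshot(n)); c=get_calibration(n); print(n,c)
s=observe(); print(s)
E
```

```text
side {'fov_y': 53.759531235649106, 'cx': 276.9973781339896, 'cy': 212.820318971873, 'dist': array([-0.00425071,  0.        ,  0.        ,  0.        ,  0.        ]), 'cam_to_world': array([[-0.9510875 , -0.14556733,  0.27247518,  0.25395618],
       [-0.30872415,  0.47940916, -0.82149636,  0.98040831],
       [-0.01104406, -0.86543458, -0.50090021,  0.71317856],
       [ 0.        ,  0.        ,  0.        ,  1.        ]])}
top {'fov_y': 47.4497845789424, 'cx': 291.28098952127306, 'cy': 209.90923926362797, 'dist': array([0.02973445, 0.        , 0.        , 0.        , 0.        ]), 'cam_to_world': array([[-8.13978352e-05, -9.84990357e-01,  1.72609356e-01,
         3.41945262e-01],
       [-9.99999877e-01, -4.27144639e-06, -4.95947384e-04,
         3.18955825e-02],
       [ 4.89240683e-04, -1.72609375e-01, -9.84990236e-01,
         1.26984364e+00],
       [ 0.00000000e+00,  0.00000000e+00,  0.00000000e+00,
         1.00000000e+00]])}
{'time_s': 0.1, 'joints': array([-8.43100890e+01,  3.02744220e+01,  8.21492406e+01, -1.56404938e-03,
        6.76900041e+01, -1.02276148e+01]), 'dq': array([-0.05475313, -0.13920965, -0.11324194,  0.06504887,  0.02147922,
        0.04886938]), 'joint_torque': array([-7.50742347e-04, -4.43304634e+01, -1.78586590e+01, -3.12412058e-04,
        3.87384891e-03, -4.30962572e-07]), 'position': array([ 0.17136378, -0.60040243,  0.24442197]), 'ee_rot': array([[ 9.61654653e-01,  2.74263157e-01, -2.21818372e-04],
       [ 2.74263052e-01, -9.61652688e-01,  1.97157711e-03],
       [ 3.27418730e-04, -1.95681289e-03, -9.99998032e-01]]), 'wrist_force': array([ 0.17619297, -0.13165792,  0.23280156]), 'ft_torque': array([-0.01442975,  0.0123344 ,  0.00935826]), 'grip_width': 0.08524341193373838}
```

View pics/side0.png

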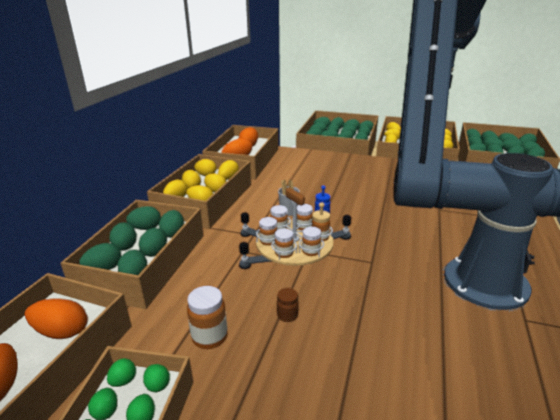

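View pics/top0.png

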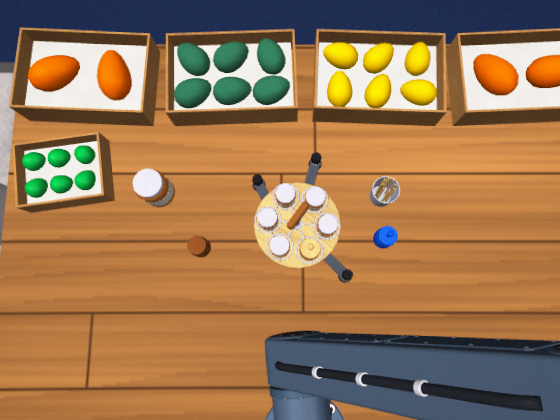

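Top view: disc centre (297,225) (col,row), knobs at (257,181), (316,159) and (347,275), tasting jar at (310,247), blue decoy at (386,236). The last two knobs are about 120° apart, so (257,181) is the folded leg and the front points roughly to world +y. Next I measure this properly.

```bash
cat > h.py <<'E'
from cell import *
import numpy as np, cv2
def cal(n):
    c=get_calibration(n); f=210/np.tan(np.radians(c["fov_y"]/2))
    return np.array([[f,0,c["cx"]],[0,f,c["cy"]],[0,0,1]]),np.array(c["dist"]),np.array(c["cam_to_world"])
def ray(n,col,row):
    K,d,T=cal(n); p=cv2.undistortPoints(np.array([[[col,row]]],float),K,d)[0,0]
    v=T[:3,:3]@np.array([p[0],p[1],1]); return T[:3,3],v/np.linalg.norm(v)
def atz(n,col,row,z):
    o,v=ray(n,col,row); return o+v*(z-o[2])/v[2]
def tri(a,b):
    (o1,v1),(o2,v2)=ray("side",*a),ray("top",*b)
    A=np.c_[v1,-v2]; t=np.linalg.lstsq(A,o2-o1,rcond=None)[0]
    p,q=o1+v1*t[0],o2+v2*t[1]; return (p+q)/2,np.linalg.norm(p-q)
def proj(n,P):
    K,d,T=cal(n); R=T[:3,:3].T
    return cv2.projectPoints(np.atleast_2d(np.array(P,float)),cv2.Rodrigues(R)[0],-R@T[:3,3],K,d)[0][:,0]
E
python3 - <<'E'
from h import *
np.set_printoptions(precision=4,suppress=True)
for n in ("side","top"): snapshot(n)
for l in ("leg_knob","turn_handle","tasting_mid","stand","big_jar","stick_cup"):
    r={n:[(round(m["conf"],2),np.round(m["point"],1)[::-1]) for m in mark_of(l,n)] for n in ("side","top")}
    print(l,r)
    if r["side"] and r["top"]:
        print("   ",*tri(r["side"][0][1],r["top"][0][1]))
E
python3 - <<'E'
import cv2
for n,(x,y,w,h) in {"side":(225,170,140,110),"top":(230,140,180,150)}.items():
    i=cv2.imread(f"pics/{n}0.png")[y:y+h,x:x+w]
    s=min(800//w,600//h); cv2.imwrite(f"pics/{n}0z.png",cv2.resize(i,None,fx=s,fy=s,interpolation=cv2.INTER_CUBIC)); print(s)
E
```

```text
leg_knob {'side': [(0.77, array([248., 246.]))], 'top': [(0.72, array([256.5, 176.3]))]}
    [0.6324 0.1192 0.0698] 0.015725507808172647
turn_handle {'side': [(0.75, array([293.5, 194.9])), (0.6, array([265.3, 241.4]))], 'top': []}
tasting_mid {'side': [(0.93, array([319.9, 225.8])), (0.7, array([325.1, 210. ])), (0.22, array([301.9, 228.4]))], 'top': [(0.8, array([310. , 251.2])), (0.72, array([388.3, 238.1]))]}
    [ 0.4502 -0.0144  0.0854] 0.009321011487857621
stand {'side': [(0.71, array([244.8, 248.3])), (0.68, array([287.7, 211.8]))], 'top': [(0.39, array([298.5, 213.8]))]}
    [ 0.6111  0.0291 -0.0045] 0.11690560702584318
big_jar {'side': [(0.62, array([208.8, 337.2]))], 'top': [(0.69, array([374.4, 195.8]))]}
    [ 0.8784 -0.2775 -0.7593] 0.25739791286098257
stick_cup {'side': [(0.75, array([287.9, 213.5]))], 'top': [(0.83, array([379.7, 196.2])), (0.21, array([312. , 250.4]))]}
    [ 0.6064 -0.2095 -0.0085] 0.00487150162487861
5
4
```

View pics/side0z.png

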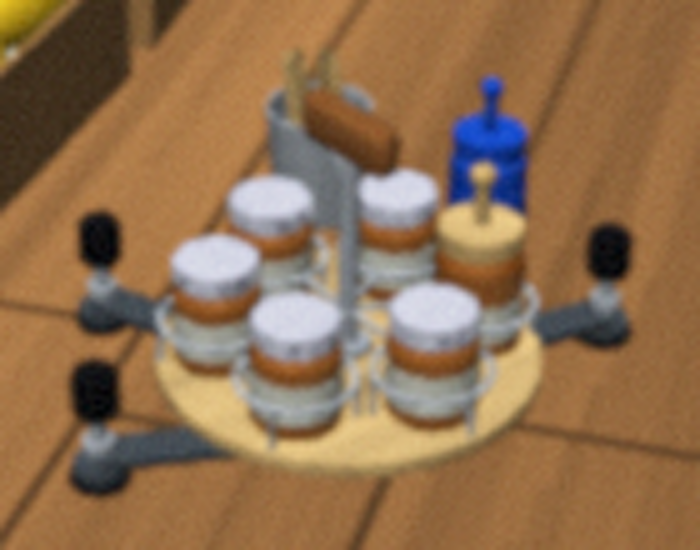

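View pics/top0z.png

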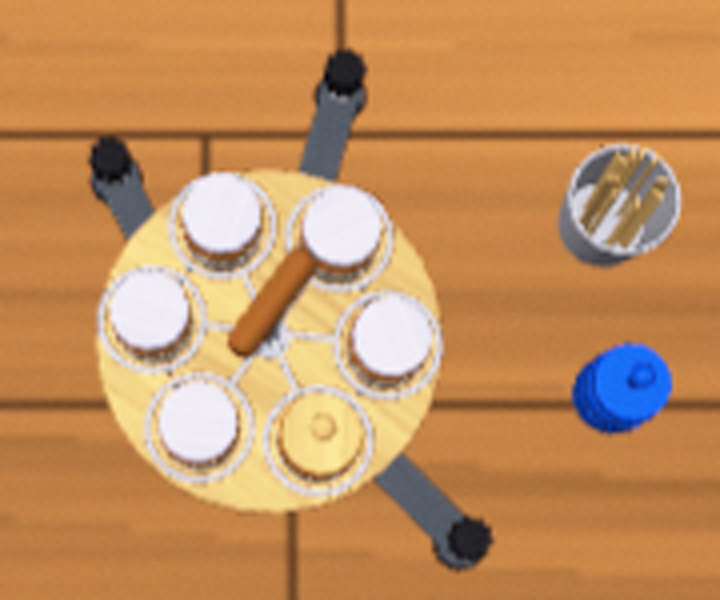

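Zooms: knobs in side view at A (244,248), B (245,218), C (346.5,220); in the top view the knob tops are at (257,179), (316,157.5), (346.6,274). Next I fit a stand model.

```bash
python3 - <<'E'
from h import *
from scipy.optimize import least_squares
np.set_printoptions(precision=4,suppress=True)
S=lambda x,y:(225+(x+.5)/5-.5,170+(y+.5)/5-.5); T=lambda x,y:(230+(x+.5)/4-.5,140+(y+.5)/4-.5)
top={k:T(*v) for k,v in dict(A=(110,157),B=(345,72),C=(468,537)).items()}
side={k:S(*v) for k,v in dict(A=(96,390),B=(100,239),C=(609,252)).items()}
for k in "ABC": print(k,tri(side[k],top[k]))
print("disc top view",atz("top",*T(270,341),.046))
print("handle", tri(S(351,131),T(273,302)))
hs=[T(240,342),T(306,262)]; P=[atz("top",*h,.196) for h in hs]; print(P,np.degrees(np.arctan2(*(P[1]-P[0])[1::-1])))
print("tasting dipper", tri(S(483,172),T(323,426)), "lid", atz("top",*T(322,432),.124))
d=lambda a:np.array([np.cos(a),np.sin(a),0])
def model(p):
    O=np.array([p[0],p[1],0]);
    kn=dict(A=O+.04*d(p[2])+.14*d(p[2]+p[3]-1.35),B=O+p[4]*d(p[2]-2*np.pi/3),C=O+p[4]*d(p[2]+2*np.pi/3)); return O,kn
def res(p):
    O,kn=model(p); r=[]
    for k in kn:
        r+=list(proj("top",kn[k]+[0,0,.072])[0]-top[k])+list(proj("side",kn[k]+[0,0,.06])[0]-side[k])
    r+=list(proj("top",O+[0,0,.046])[0]-T(270,341)); r+=list(proj("top",O+[0,0,.2])[0]-T(273,302))
    return r
s=least_squares(res,[.56,.03,np.radians(104),0,.18]); print(s.x,np.degrees(s.x[2:4])); print(s.fun)
O,kn=model(s.x); print(kn)
E
```

```text
A (array([0.636 , 0.1201, 0.0619]), np.float64(0.0011769413786590363))
B (array([ 0.6941, -0.0328,  0.0612]), np.float64(0.002831509876879576))
C (array([ 0.392 , -0.1072,  0.0621]), np.float64(0.0021384716000276477))
disc top view [0.5171 0.0162 0.046 ]
handle (array([0.5207, 0.0164, 0.1876]), np.float64(0.0025215173311688753))
[array([0.4951, 0.0351, 0.196 ]), array([ 0.5412, -0.0026,  0.196 ])] -39.23646941383386
tasting dipper (array([ 0.4525, -0.013 ,  0.1575]), np.float64(0.002829224771257874)) lid [ 0.4508 -0.0139  0.124 ]
[0.5191 0.0169 1.8177 0.0007 0.1786] [104.149    0.0382]
[ 0.1326 -0.4902  1.0017  0.476  -0.2304 -0.5237  1.3187  0.7217  0.5423
 -0.1655  0.6676  0.6447 -0.2722 -0.7553 -0.2097 -0.7312]
{'A': array([0.6342, 0.1189, 0.    ]), 'B': array([ 0.6909, -0.0319,  0.    ]), 'C': array([ 0.3909, -0.1076,  0.    ])}
```

```bash
python3 -c "
import cell;print([n for n in dir(cell) if n[0]!='_']); print(getattr(cell,'nose_length',None)); print(cell.observe()['time_s'])"
python3 -m pendant '[{"tz":1,"ty":0.5,"tx":0.3},{"tz":1,"ty":1,"tx":0.64},{"tz":0.5,"ty":1,"tx":0.64},{"ty":1,"tx":0.64},{"ty":1,"tx":0.64},{"ty":1,"tx":0.64},{"ty":1,"tx":0.64},{"ty":1,"tx":0.64},{"ty":1,"tx":0.64},{"ty":1,"tx":0.64},{"ty":1,"tx":0.64},{"ty":1,"tx":0.64}]'
```

```text
['PlanningError', 'finish_job', 'get_calibration', 'mark_of', 'nose_length', 'observe', 'outline_of', 'recognise', 'snapshot']
0.014
0.8invalid input at $[0]: expected keys jaw, tx, ty, tz, rx, ry, rz
```

```bash

python3 -m pendant '[{"jaw":0,"tz":1,"ty":0.5,"tx":0.3,"rx":0,"ry":0,"rz":0},{"jaw":0,"tz":1,"ty":1,"tx":0.64,"rx":0,"ry":0,"rz":0.5},{"jaw":0,"tz":0.5,"ty":1,"tx":0.64,"rx":0,"ry":0,"rz":0.5},{"jaw":0,"tz":0,"ty":1,"tx":0.64,"rx":0,"ry":0,"rz":0.5},{"jaw":0,"tz":0,"ty":1,"tx":0.64,"rx":0,"ry":0,"rz":0.5},{"jaw":0,"tz":0,"ty":1,"tx":0.64,"rx":0,"ry":0,"rz":0.4},{"jaw":0,"tz":0,"ty":1,"tx":0.64,"rx":0,"ry":0,"rz":0},{"jaw":0,"tz":0,"ty":1,"tx":0.64,"rx":0,"ry":0,"rz":0},{"jaw":0,"tz":0,"ty":1,"tx":0.64,"rx":0,"ry":0,"rz":0},{"jaw":0,"tz":0,"ty":1,"tx":0.64,"rx":0,"ry":0,"rz":0},{"jaw":0,"tz":0,"ty":1,"tx":0.64,"rx":0,"ry":0,"rz":0},{"jaw":0,"tz":0,"ty":1,"tx":0.64,"rx":0,"ry":0,"rz":0}]'
```

```text
time_s: 1.8
position: [0.3187, -0.37, 0.2955]
ee_rot: [[0.892, 0.452, 0.0], [0.452, -0.892, -0.0], [0.0, 0.0, -1.0]]
wrist_force: [0.8, 0.4, -0.9]
grip_width: 0.0852
```

```bash

python3 -m pendant '[{"jaw":0,"tz":0,"ty":1,"tx":0.64,"rx":0,"ry":0,"rz":0},{"jaw":0,"tz":0,"ty":1,"tx":0.64,"rx":0,"ry":0,"rz":0},{"jaw":0,"tz":0,"ty":1,"tx":0.64,"rx":0,"ry":0,"rz":0},{"jaw":0,"tz":0,"ty":1,"tx":0.64,"rx":0,"ry":0,"rz":0},{"jaw":0,"tz":0,"ty":1,"tx":0.64,"rx":0,"ry":0,"rz":0},{"jaw":0,"tz":0,"ty":1,"tx":0.64,"rx":0,"ry":0,"rz":0},{"jaw":0,"tz":0,"ty":1,"tx":0.64,"rx":0,"ry":0,"rz":0},{"jaw":0,"tz":0,"ty":1,"tx":0.64,"rx":0,"ry":0,"rz":0},{"jaw":0,"tz":0,"ty":1,"tx":0.64,"rx":0,"ry":0,"rz":0},{"jaw":0,"tz":0,"ty":1,"tx":0.64,"rx":0,"ry":0,"rz":0},{"jaw":0,"tz":0,"ty":1,"tx":0.64,"rx":0,"ry":0,"rz":0},{"jaw":0,"tz":0,"ty":1,"tx":0.64,"rx":0,"ry":0,"rz":0}]'
python3 -m pendant '[{"jaw":0,"tz":0,"ty":1,"tx":0.64,"rx":0,"ry":0,"rz":0},{"jaw":0,"tz":0,"ty":1,"tx":0.64,"rx":0,"ry":0,"rz":0},{"jaw":0,"tz":0,"ty":1,"tx":0.64,"rx":0,"ry":0,"rz":0},{"jaw":0,"tz":0,"ty":1,"tx":0.64,"rx":0,"ry":0,"rz":0},{"jaw":0,"tz":0,"ty":1,"tx":0.64,"rx":0,"ry":0,"rz":0},{"jaw":0,"tz":0,"ty":1,"tx":0.64,"rx":0,"ry":0,"rz":0},{"jaw":0,"tz":0,"ty":1,"tx":0.64,"rx":0,"ry":0,"rz":0},{"jaw":0,"tz":0,"ty":1,"tx":0.64,"rx":0,"ry":0,"rz":0},{"jaw":0,"tz":0,"ty":1,"tx":0.64,"rx":0,"ry":0,"rz":0},{"jaw":0,"tz":0,"ty":1,"tx":0.64,"rx":0,"ry":0,"rz":0},{"jaw":0,"tz":0,"ty":0.9,"tx":0.6,"rx":0,"ry":0,"rz":0},{"jaw":0,"tz":0,"ty":0,"tx":0,"rx":0,"ry":0,"rz":0}]'
```

```text
time_s: 2.8
position: [0.4724, -0.1299, 0.2955]
ee_rot: [[0.892, 0.453, 0.0], [0.453, -0.892, -0.0], [0.0, 0.0, -1.0]]
wrist_force: [0.6, -1.0, 0.1]
grip_width: 0.0856
time_s: 3.8
position: [0.6137, 0.0902, 0.2953]
ee_rot: [[0.89, 0.456, 0.002], [0.456, -0.89, 0.002], [0.003, -0.0, -1.0]]
wrist_force: [0.8, -0.8, -0.0]
grip_width: 0.0851
```

```bash

python3 -m pendant '[{"jaw":0,"tz":0,"ty":0.75,"tx":0.55,"rx":0,"ry":0,"rz":0},{"jaw":0,"tz":0,"ty":0.7,"tx":0.5,"rx":0,"ry":0,"rz":0},{"jaw":0,"tz":-1,"ty":0,"tx":0,"rx":0,"ry":0,"rz":0},{"jaw":0,"tz":-1,"ty":0,"tx":0,"rx":0,"ry":0,"rz":0},{"jaw":0,"tz":-1,"ty":0,"tx":0,"rx":0,"ry":0,"rz":0},{"jaw":0,"tz":-1,"ty":0,"tx":0,"rx":0,"ry":0,"rz":0},{"jaw":0,"tz":-1,"ty":0,"tx":0,"rx":0,"ry":0,"rz":0},{"jaw":0,"tz":-1,"ty":0,"tx":0,"rx":0,"ry":0,"rz":0},{"jaw":0,"tz":-1,"ty":0,"tx":0,"rx":0,"ry":0,"rz":0},{"jaw":0,"tz":-1,"ty":0,"tx":0,"rx":0,"ry":0,"rz":0},{"jaw":0,"tz":0,"ty":0,"tx":0,"rx":0,"ry":0,"rz":0},{"jaw":0,"tz":0,"ty":0,"tx":0,"rx":0,"ry":0,"rz":0}]'
cat > look.py <<'E'
import sys
from h import *
t=sys.argv[1]
A=[]
for n,(x,y,w,h) in {"side":(200,140,180,150),"top":(210,130,180,150)}.items():
    i=snapshot(n)[y:y+h,x:x+w]
    cv2.imwrite(f"pics/{n}_{t}.png",cv2.resize(i,None,fx=4,fy=4,interpolation=cv2.INTER_CUBIC))
s=observe();print(s["time_s"],s["position"])
E
python3 look.py a
```

```text
time_s: 4.8
position: [0.6319, 0.1155, 0.1344]
ee_rot: [[0.892, 0.452, -0.003], [0.452, -0.892, -0.0], [-0.003, -0.001, -1.0]]
wrist_force: [0.7, -0.7, 0.8]
grip_width: 0.085
4.9 [0.6336656  0.11570388 0.13656318]
```

View pics/side_a.png

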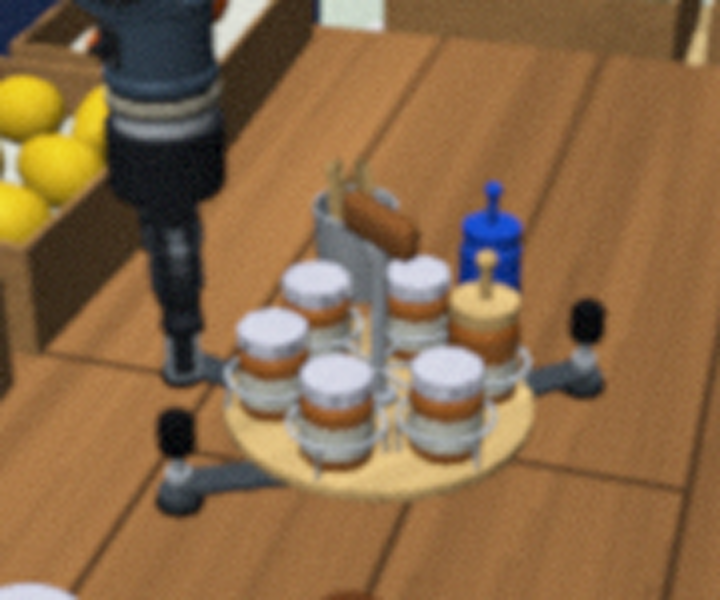

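View pics/top_a.png

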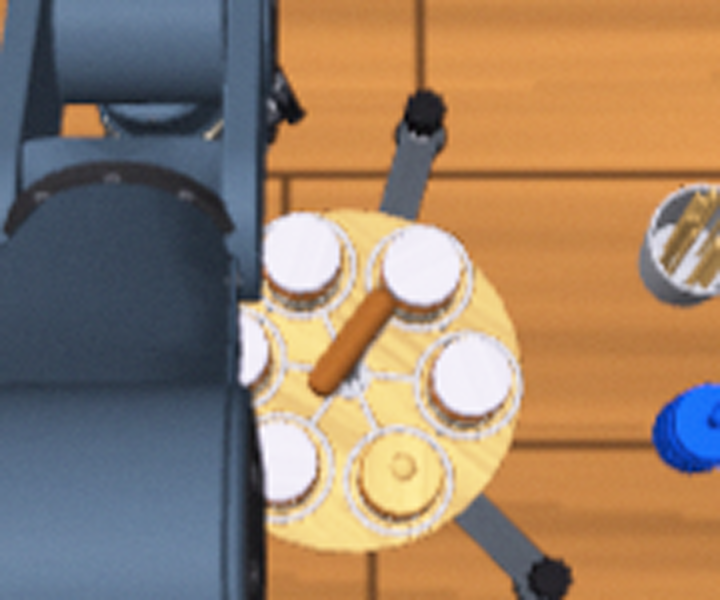

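The side view shows the tool above the knob. The top view is blocked by the arm, so I rely on kinematics here. Descending.

```bash

python3 -m pendant '[{"jaw":0,"tz":-0.9,"ty":0.2,"tx":0.07,"rx":0,"ry":0,"rz":0},{"jaw":0,"tz":-0.9,"ty":0,"tx":0,"rx":0,"ry":0,"rz":0},{"jaw":0,"tz":-0.9,"ty":0,"tx":0,"rx":0,"ry":0,"rz":0},{"jaw":0,"tz":-0.9,"ty":0,"tx":0,"rx":0,"ry":0,"rz":0},{"jaw":0,"tz":-0.2,"ty":0,"tx":0,"rx":0,"ry":0,"rz":0},{"jaw":0,"tz":0,"ty":0,"tx":0,"rx":0,"ry":0,"rz":0}]'
python3 look.py b
```

```text
time_s: 5.4
position: [0.6342, 0.1199, 0.0594]
ee_rot: [[0.892, 0.453, -0.001], [0.453, -0.892, -0.0], [-0.001, -0.0, -1.0]]
wrist_force: [0.5, -0.4, -0.5]
grip_width: 0.0849
5.5 [0.63540583 0.11997948 0.06089896]
```

View pics/side_b.png

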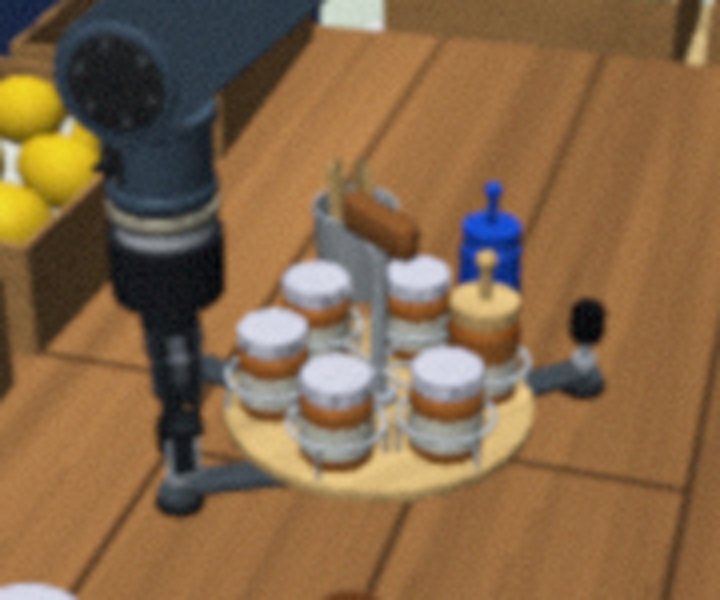

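The fingers straddle the knob (side zoom about (182,430)). Closing.

```bash

python3 -m pendant '[{"jaw":0.3,"tz":-0.15,"ty":0,"tx":0,"rx":0,"ry":0,"rz":0},{"jaw":0.6,"tz":0,"ty":0,"tx":0,"rx":0,"ry":0,"rz":0},{"jaw":1,"tz":0,"ty":0,"tx":0,"rx":0,"ry":0,"rz":0},{"jaw":1,"tz":0,"ty":0,"tx":0,"rx":0,"ry":0,"rz":0},{"jaw":1,"tz":0,"ty":0,"tx":0,"rx":0,"ry":0,"rz":0},{"jaw":1,"tz":0,"ty":0,"tx":0,"rx":0,"ry":0,"rz":0},{"jaw":1,"tz":0,"ty":0,"tx":0,"rx":0,"ry":0,"rz":0},{"jaw":1,"tz":0,"ty":0,"tx":0,"rx":0,"ry":0,"rz":0}]' 40
python3 -c "
from h import *
P=np.array([.5093,.0557]); th0=26.8
for k in range(0,33):
    th=np.radians(th0+ (k)*2.5); q=P+.14*np.array([np.cos(th),np.sin(th)])
    if k: print(k,np.round(th*57.2958,1),np.round(q,4),np.round((q-pq)/.02,2),'rz',round(np.radians(2.5)/.08,2))
    pq=q
"
```

```text
time_s: 6.17
position: [0.6344, 0.12, 0.0568]
ee_rot: [[0.892, 0.453, 0.001], [0.453, -0.892, -0.0], [0.001, 0.0, -1.0]]
wrist_force: [-0.2, -0.2, 2.9]
grip_width: 0.0232
1 29.3 [0.6314 0.1242] [-0.14  0.27] rz 0.55
2 31.8 [0.6283 0.1295] [-0.16  0.26] rz 0.55
3 34.3 [0.625  0.1346] [-0.17  0.26] rz 0.55
4 36.8 [0.6214 0.1396] [-0.18  0.25] rz 0.55
5 39.3 [0.6176 0.1444] [-0.19  0.24] rz 0.55
6 41.8 [0.6137 0.149 ] [-0.2   0.23] rz 0.55
7 44.3 [0.6095 0.1535] [-0.21  0.22] rz 0.55
8 46.8 [0.6051 0.1578] [-0.22  0.21] rz 0.55
9 49.3 [0.6006 0.1618] [-0.23  0.2 ] rz 0.55
10 51.8 [0.5959 0.1657] [-0.24  0.19] rz 0.55
11 54.3 [0.591  0.1694] [-0.24  0.18] rz 0.55
12 56.8 [0.586  0.1728] [-0.25  0.17] rz 0.55
13 59.3 [0.5808 0.1761] [-0.26  0.16] rz 0.55
14 61.8 [0.5755 0.1791] [-0.27  0.15] rz 0.55
15 64.3 [0.57   0.1819] [-0.27  0.14] rz 0.55
16 66.8 [0.5645 0.1844] [-0.28  0.13] rz 0.55
17 69.3 [0.5588 0.1867] [-0.28  0.11] rz 0.55
18 71.8 [0.553  0.1887] [-0.29  0.1 ] rz 0.55
19 74.3 [0.5472 0.1905] [-0.29  0.09] rz 0.55
20 76.8 [0.5413 0.192 ] [-0.3   0.08] rz 0.55
21 79.3 [0.5353 0.1933] [-0.3   0.06] rz 0.55
22 81.8 [0.5293 0.1943] [-0.3   0.05] rz 0.55
23 84.3 [0.5232 0.195 ] [-0.3   0.04] rz 0.55
24 86.8 [0.5171 0.1955] [-0.3   0.02] rz 0.55
25 89.3 [0.511  0.1957] [-0.31  0.01] rz 0.55
26 91.8 [0.5049 0.1956] [-0.31 -0.  ] rz 0.55
27 94.3 [0.4988 0.1953] [-0.3  -0.02] rz 0.55
28 96.8 [0.4927 0.1947] [-0.3  -0.03] rz 0.55
29 99.3 [0.4867 0.1939] [-0.3  -0.04] rz 0.55
30 101.8 [0.4807 0.1927] [-0.3  -0.06] rz 0.55
31 104.3 [0.4747 0.1914] [-0.3  -0.07] rz 0.55
32 106.8 [0.4688 0.1897] [-0.29 -0.08] rz 0.55
```

Grip width is 23 mm, so the knob is held. Swinging the first third of the arc.

```bash

python3 -m pendant '[{"jaw":1,"tz":0,"ty":0.27,"tx":-0.14,"rx":0,"ry":0,"rz":0.55},{"jaw":1,"tz":0,"ty":0.26,"tx":-0.16,"rx":0,"ry":0,"rz":0.55},{"jaw":1,"tz":0,"ty":0.26,"tx":-0.17,"rx":0,"ry":0,"rz":0.55},{"jaw":1,"tz":0,"ty":0.25,"tx":-0.18,"rx":0,"ry":0,"rz":0.55},{"jaw":1,"tz":0,"ty":0.24,"tx":-0.19,"rx":0,"ry":0,"rz":0.55},{"jaw":1,"tz":0,"ty":0.23,"tx":-0.2,"rx":0,"ry":0,"rz":0.55},{"jaw":1,"tz":0,"ty":0.22,"tx":-0.21,"rx":0,"ry":0,"rz":0.55},{"jaw":1,"tz":0,"ty":0.21,"tx":-0.22,"rx":0,"ry":0,"rz":0.55},{"jaw":1,"tz":0,"ty":0.2,"tx":-0.23,"rx":0,"ry":0,"rz":0.55},{"jaw":1,"tz":0,"ty":0.19,"tx":-0.24,"rx":0,"ry":0,"rz":0.55}]'
```

```text
time_s: 7.0
position: [0.5954, 0.1665, 0.0568]
ee_rot: [[0.612, 0.791, 0.0], [0.791, -0.612, -0.0], [0.0, 0.001, -1.0]]
wrist_force: [-1.7, -1.4, 4.7]
grip_width: 0.023
```

```bash

python3 -m pendant '[{"jaw":1,"tz":0,"ty":0.18,"tx":-0.24,"rx":0,"ry":0,"rz":0.55},{"jaw":1,"tz":0,"ty":0.17,"tx":-0.25,"rx":0,"ry":0,"rz":0.55},{"jaw":1,"tz":0,"ty":0.16,"tx":-0.26,"rx":0,"ry":0,"rz":0.55},{"jaw":1,"tz":0,"ty":0.15,"tx":-0.27,"rx":0,"ry":0,"rz":0.55},{"jaw":1,"tz":0,"ty":0.14,"tx":-0.27,"rx":0,"ry":0,"rz":0.55},{"jaw":1,"tz":0,"ty":0.13,"tx":-0.28,"rx":0,"ry":0,"rz":0.55},{"jaw":1,"tz":0,"ty":0.11,"tx":-0.28,"rx":0,"ry":0,"rz":0.55},{"jaw":1,"tz":0,"ty":0.1,"tx":-0.29,"rx":0,"ry":0,"rz":0.55},{"jaw":1,"tz":0,"ty":0.09,"tx":-0.29,"rx":0,"ry":0,"rz":0.55},{"jaw":1,"tz":0,"ty":0.08,"tx":-0.3,"rx":0,"ry":0,"rz":0.55},{"jaw":1,"tz":0,"ty":0.06,"tx":-0.3,"rx":0,"ry":0,"rz":0.55}]' 60
```

```text
time_s: 7.92
position: [0.5354, 0.193, 0.0568]
ee_rot: [[0.175, 0.985, 0.001], [0.985, -0.175, -0.001], [-0.001, 0.002, -1.0]]
wrist_force: [1.0, -6.5, 5.6]
grip_width: 0.0225
```

```bash

python3 -m pendant '[{"jaw":1,"tz":0,"ty":0.05,"tx":-0.3,"rx":0,"ry":0,"rz":0.55},{"jaw":1,"tz":0,"ty":0.04,"tx":-0.3,"rx":0,"ry":0,"rz":0.55},{"jaw":1,"tz":0,"ty":0.02,"tx":-0.3,"rx":0,"ry":0,"rz":0.55},{"jaw":1,"tz":0,"ty":0.01,"tx":-0.31,"rx":0,"ry":0,"rz":0.55},{"jaw":1,"tz":0,"ty":0,"tx":-0.31,"rx":0,"ry":0,"rz":0.55}]'; python3 look.py c
```

```text
time_s: 8.33
position: [0.5043, 0.1951, 0.0567]
ee_rot: [[-0.045, 0.999, 0.0], [0.999, 0.045, -0.002], [-0.002, -0.0, -1.0]]
wrist_force: [0.1, -7.9, 4.8]
grip_width: 0.0224
8.4333 [0.50360538 0.19502878 0.05676112]
```

View pics/side_c.png

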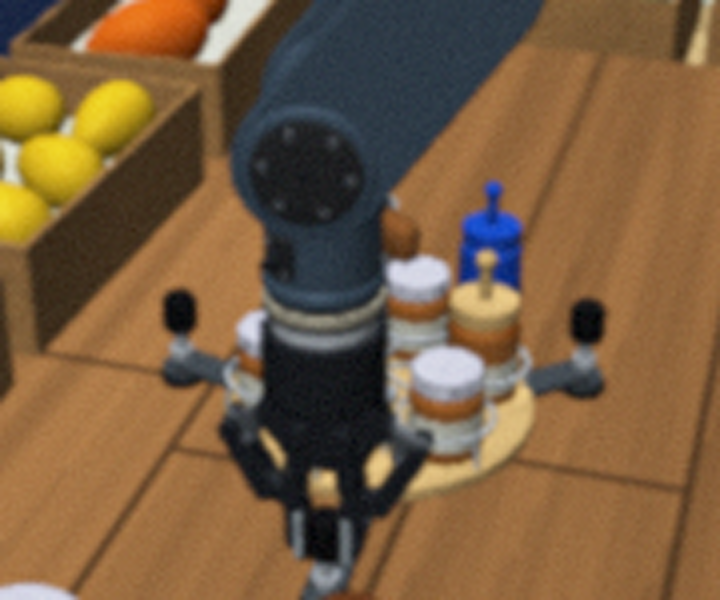

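The knob is still held at side zoom (325,535). The brown look-alike at (350,600) is below gripper-body height. Finishing the arc with a slight overshoot.

```bash

python3 -m pendant '[{"jaw":1,"tz":0,"ty":-0.02,"tx":-0.3,"rx":0,"ry":0,"rz":0.55},{"jaw":1,"tz":0,"ty":-0.03,"tx":-0.3,"rx":0,"ry":0,"rz":0.55},{"jaw":1,"tz":0,"ty":-0.04,"tx":-0.3,"rx":0,"ry":0,"rz":0.55},{"jaw":1,"tz":0,"ty":-0.06,"tx":-0.3,"rx":0,"ry":0,"rz":0.55},{"jaw":1,"tz":0,"ty":-0.07,"tx":-0.3,"rx":0,"ry":0,"rz":0.55},{"jaw":1,"tz":0,"ty":0,"tx":0,"rx":0,"ry":0,"rz":0},{"jaw":1,"tz":0,"ty":0,"tx":0,"rx":0,"ry":0,"rz":0}]'
```

```text
time_s: 9.02
position: [0.4771, 0.1911, 0.0568]
ee_rot: [[-0.257, 0.966, 0.005], [0.966, 0.257, 0.0], [-0.001, 0.005, -1.0]]
wrist_force: [3.1, -6.7, 2.0]
grip_width: 0.0224
```

```bash

python3 -m pendant '[{"jaw":1,"tz":0,"ty":-0.03,"tx":-0.15,"rx":0,"ry":0,"rz":0},{"jaw":1,"tz":0,"ty":-0.03,"tx":-0.15,"rx":0,"ry":0,"rz":0},{"jaw":1,"tz":0,"ty":0,"tx":0,"rx":0,"ry":0,"rz":0},{"jaw":1,"tz":0,"ty":0,"tx":0,"rx":0,"ry":0,"rz":0}]'
```

```text
time_s: 9.35
position: [0.4769, 0.1909, 0.057]
ee_rot: [[-0.256, 0.967, 0.016], [0.967, 0.256, 0.002], [-0.002, 0.016, -1.0]]
wrist_force: [13.1, -2.2, -5.4]
grip_width: 0.0226
```

The knob is against the end stop: 13 N and no travel. Relaxing, opening and rising straight up.

```bash

python3 -m pendant '[{"jaw":1,"tz":0,"ty":0.03,"tx":0.2,"rx":0,"ry":0,"rz":0},{"jaw":0.5,"tz":0,"ty":0,"tx":0,"rx":0,"ry":0,"rz":0},{"jaw":0.2,"tz":0,"ty":0,"tx":0,"rx":0,"ry":0,"rz":0},{"jaw":0,"tz":0,"ty":0,"tx":0,"rx":0,"ry":0,"rz":0},{"jaw":0,"tz":0,"ty":0,"tx":0,"rx":0,"ry":0,"rz":0},{"jaw":0,"tz":0,"ty":0,"tx":0,"rx":0,"ry":0,"rz":0},{"jaw":0,"tz":0,"ty":0,"tx":0,"rx":0,"ry":0,"rz":0}]'
python3 -m pendant '[{"jaw":0,"tz":0.5,"ty":0,"tx":0,"rx":0,"ry":0,"rz":0},{"jaw":0,"tz":1,"ty":0,"tx":0,"rx":0,"ry":0,"rz":0},{"jaw":0,"tz":1,"ty":0,"tx":0,"rx":0,"ry":0,"rz":0},{"jaw":0,"tz":1,"ty":0,"tx":0,"rx":0,"ry":0,"rz":0},{"jaw":0,"tz":1,"ty":0,"tx":0,"rx":0,"ry":0,"rz":0},{"jaw":0,"tz":1,"ty":0,"tx":0,"rx":0,"ry":0,"rz":0},{"jaw":0,"tz":1,"ty":0,"tx":0,"rx":0,"ry":0,"rz":0},{"jaw":0,"tz":1,"ty":0,"tx":0,"rx":0,"ry":0,"rz":0},{"jaw":0,"tz":1,"ty":0,"tx":0,"rx":0,"ry":0,"rz":0},{"jaw":0,"tz":1,"ty":0,"tx":0,"rx":0,"ry":0,"rz":0},{"jaw":0,"tz":1,"ty":0,"tx":0,"rx":0,"ry":0,"rz":0},{"jaw":0,"tz":1,"ty":0,"tx":0,"rx":0,"ry":0,"rz":0}]'
python3 -m pendant '[{"jaw":0,"tz":0,"ty":1,"tx":-1,"rx":0,"ry":0,"rz":0.5},{"jaw":0,"tz":0,"ty":1,"tx":-0.5,"rx":0,"ry":0,"rz":0.5},{"jaw":0,"tz":0,"ty":1,"tx":-0.5,"rx":0,"ry":0,"rz":0.5},{"jaw":0,"tz":0,"ty":1,"tx":0,"rx":0,"ry":0,"rz":0.5},{"jaw":0,"tz":0,"ty":1,"tx":0,"rx":0,"ry":0,"rz":0.5},{"jaw":0,"tz":0,"ty":1,"tx":0,"rx":0,"ry":0,"rz":0.5},{"jaw":0,"tz":0,"ty":1,"tx":0,"rx":0,"ry":0,"rz":0.5},{"jaw":0,"tz":0,"ty":1,"tx":0,"rx":0,"ry":0,"rz":0.5},{"jaw":0,"tz":0,"ty":0,"tx":0,"rx":0,"ry":0,"rz":0.5}]'
python3 look.py d
```

```text
time_s: 9.93
position: [0.4718, 0.1915, 0.0562]
ee_rot: [[-0.26, 0.965, -0.001], [0.965, 0.26, -0.0], [0.0, -0.001, -1.0]]
wrist_force: [1.0, 0.1, -0.0]
grip_width: 0.0854
time_s: 10.93
position: [0.4717, 0.1914, 0.288]
ee_rot: [[-0.26, 0.966, 0.0], [0.966, 0.26, 0.0], [-0.0, 0.0, -1.0]]
wrist_force: [-1.1, 0.5, 0.8]
grip_width: 0.0854
time_s: 11.68
position: [0.432, 0.3544, 0.2871]
ee_rot: [[-0.587, 0.809, 0.001], [0.809, 0.587, 0.002], [0.001, 0.002, -1.0]]
wrist_force: [0.4, 0.4, 0.8]
grip_width: 0.0852
11.7833 [0.43171481 0.35199293 0.28671893]
```

View pics/side_d.png

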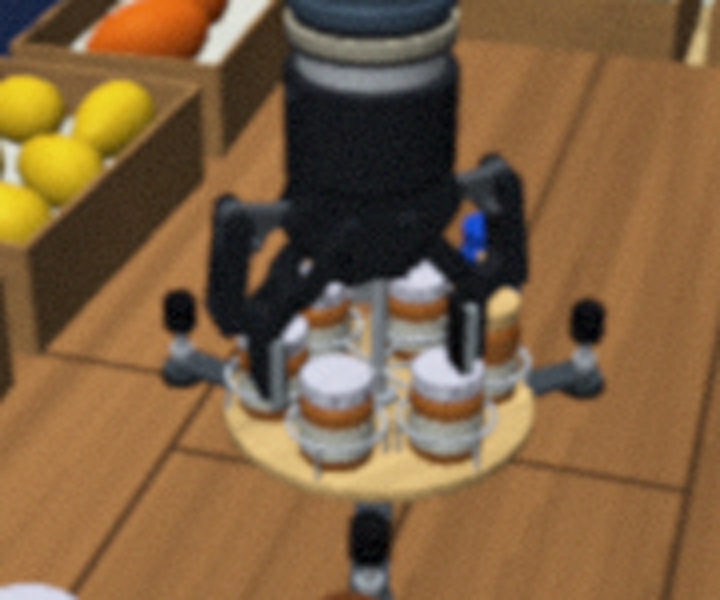

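View pics/top_d.png

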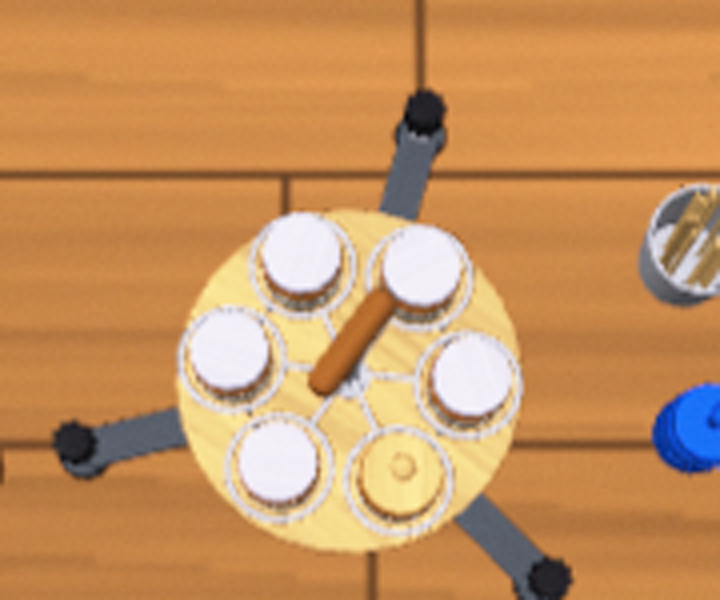

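The front leg is out (top zoom knob at (75,442)). The top view is now clear, so I measure the handle angle, jar angles and final front direction from it.

```bash
python3 - <<'E'
from h import *
from scipy.optimize import least_squares
np.set_printoptions(precision=4,suppress=True)
S=lambda x,y:(200+(x+.5)/4-.5,140+(y+.5)/4-.5); T=lambda x,y:(210+(x+.5)/4-.5,130+(y+.5)/4-.5)
top={k:T(*v) for k,v in dict(A=(75,442),B=(424,112),C=(549,578)).items()}
side={k:S(*v) for k,v in dict(A=(369,537),B=(180,311),C=(587,321)).items()}
for k in "ABC": print(k,tri(side[k],top[k]),atz("top",*top[k],.073))
d=lambda a:np.array([np.cos(a),np.sin(a),0])
def res(p):
    O=np.array([p[0],p[1],0]); kn=dict(A=O+.18*d(p[2]),B=O+.18*d(p[2]-2*np.pi/3),C=O+.18*d(p[2]+2*np.pi/3)); r=[]
    for k in kn: r+=list(proj("top",kn[k]+[0,0,.072])[0]-top[k])+list(proj("side",kn[k]+[0,0,.06])[0]-side[k])
    return r
s=least_squares(res,[.52,.017,1.8]); print("O",s.x[:2],"yaw",np.degrees(s.x[2])); print(s.fun)
O=s.x[:2]
lids={"j1":(302,250),"j2":(422,266),"j3":(473,373),"j4":(280,461),"j5":(230,350)}
an=lambda v:np.degrees(np.arctan2(v[1],v[0]))
for k,v in lids.items():
    v=atz("top",*T(*v),.112)[:2]-O; print(k,np.linalg.norm(v),an(v), an(v)%60)
v=atz("top",*T(401,472),.124)[:2]-O; print("taste lid",np.linalg.norm(v),an(v),an(v)%60)
P=[atz("top",*T(*q),.2) for q in ((317,382),(386,300))]; print(P,(P[0]+P[1])/2,an(P[1]-P[0]))
E
```

```text
A (array([0.4772, 0.1911, 0.0618]), np.float64(0.0027558072317572756)) [0.4746 0.1894 0.073 ]
B (array([ 0.6938, -0.0321,  0.0617]), np.float64(0.002617664460477536)) [ 0.6892 -0.0318  0.073 ]
C (array([ 0.3917, -0.1078,  0.0623]), np.float64(0.0029403103083012177)) [ 0.3899 -0.1067  0.073 ]
O [0.5201 0.0167] yaw 104.05285319684528
[-0.6741 -0.6807  0.8224  0.7513  0.3504 -1.3631  0.7199  0.4986  0.6751
 -0.3497  0.7984  0.6235]
j1 0.07559662483403791 23.29627195925385 23.29627195925385
j2 0.07403896755968785 -36.74658420586223 23.253415794137773
j3 0.07529641391079318 -95.71387996204983 24.28612003795017
j4 0.07500859575658844 145.04823786735622 25.04823786735622
j5 0.07422968104028671 84.7789083881255 24.7789083881255
taste lid 0.07550732029683478 -156.61491376453867 23.38508623546133
[array([0.4945, 0.0368, 0.2   ]), array([ 0.5416, -0.0025,  0.2   ])] [0.5181 0.0172 0.2   ] -39.783335953267795
```

```bash

python3 -m pendant '[{"jaw":0,"tz":0,"ty":-0.7,"tx":0.2,"rx":0,"ry":0,"rz":0.3},{"jaw":0,"tz":0,"ty":-1,"tx":0.3,"rx":0,"ry":0,"rz":0.4},{"jaw":0,"tz":0,"ty":-1,"tx":0.3,"rx":0,"ry":0,"rz":0.4},{"jaw":0,"tz":0,"ty":-1,"tx":0.3,"rx":0,"ry":0,"rz":0.4},{"jaw":0,"tz":0,"ty":-1,"tx":0.3,"rx":0,"ry":0,"rz":0.4},{"jaw":0,"tz":0,"ty":-1,"tx":0.3,"rx":0,"ry":0,"rz":0.4},{"jaw":0,"tz":0,"ty":-1,"tx":0.3,"rx":0,"ry":0,"rz":0.4},{"jaw":0,"tz":0,"ty":-1,"tx":0.3,"rx":0,"ry":0,"rz":0.4},{"jaw":0,"tz":0,"ty":-1,"tx":0.3,"rx":0,"ry":0,"rz":0},{"jaw":0,"tz":0,"ty":-1,"tx":0.3,"rx":0,"ry":0,"rz":0},{"jaw":0,"tz":0,"ty":-1,"tx":0.3,"rx":0,"ry":0,"rz":0},{"jaw":0,"tz":0,"ty":-1,"tx":0.3,"rx":0,"ry":0,"rz":0}]'
python3 -m pendant '[{"jaw":0,"tz":0,"ty":-1,"tx":0.3,"rx":0,"ry":0,"rz":0},{"jaw":0,"tz":0,"ty":-1,"tx":0.3,"rx":0,"ry":0,"rz":0},{"jaw":0,"tz":0,"ty":-1,"tx":0.3,"rx":0,"ry":0,"rz":0},{"jaw":0,"tz":0,"ty":-1,"tx":0,"rx":0,"ry":0,"rz":0},{"jaw":0,"tz":0,"ty":-1,"tx":0,"rx":0,"ry":0,"rz":0},{"jaw":0,"tz":0,"ty":0,"tx":0,"rx":0,"ry":0,"rz":0},{"jaw":0,"tz":0,"ty":0,"tx":0,"rx":0,"ry":0,"rz":0}]'
```

```text
time_s: 12.78
position: [0.5019, 0.1158, 0.2868]
ee_rot: [[-0.764, 0.646, -0.0], [0.646, 0.764, -0.0], [-0.0, -0.0, -1.0]]
wrist_force: [0.2, -0.2, -0.2]
grip_width: 0.0853
time_s: 13.37
position: [0.5198, 0.0164, 0.2866]
ee_rot: [[-0.763, 0.647, -0.0], [0.647, 0.763, 0.0], [0.0, 0.0, -1.0]]
wrist_force: [0.1, 0.4, 0.3]
grip_width: 0.0852
```

```bash

python3 -m pendant '[{"jaw":0,"tz":-1,"ty":0,"tx":0,"rx":0,"ry":0,"rz":0},{"jaw":0,"tz":-1,"ty":0,"tx":0,"rx":0,"ry":0,"rz":0},{"jaw":0,"tz":-1,"ty":0,"tx":0,"rx":0,"ry":0,"rz":0},{"jaw":0,"tz":-1,"ty":0,"tx":0,"rx":0,"ry":0,"rz":0},{"jaw":0,"tz":-0.8,"ty":0,"tx":0,"rx":0,"ry":0,"rz":0},{"jaw":0,"tz":-0.2,"ty":0,"tx":0,"rx":0,"ry":0,"rz":0},{"jaw":0,"tz":0,"ty":0,"tx":0,"rx":0,"ry":0,"rz":0}]'
python3 look.py e
```

```text
time_s: 13.95
position: [0.5193, 0.0183, 0.1854]
ee_rot: [[-0.765, 0.644, -0.003], [0.644, 0.765, 0.001], [0.003, -0.001, -1.0]]
wrist_force: [-0.4, 0.1, 0.2]
grip_width: 0.0857
14.05 [0.52083001 0.01781481 0.18706361]
```

View pics/side_e.png

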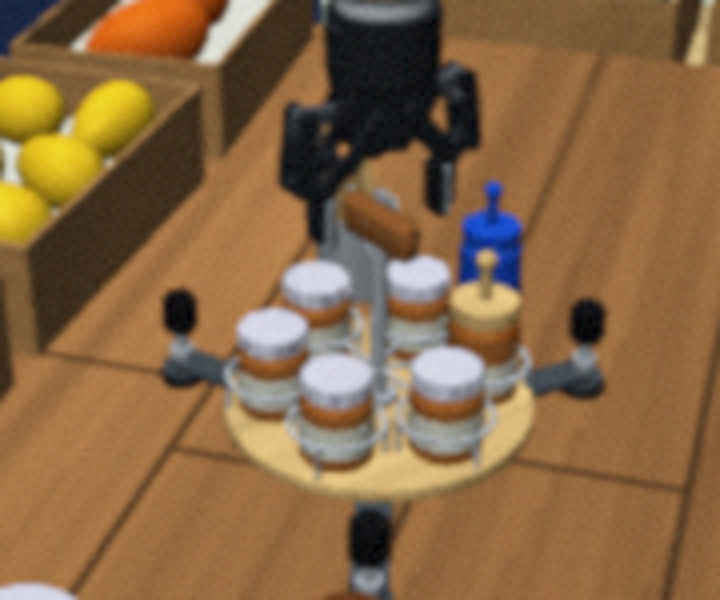

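The open fingers straddle the handle. Closing on it.

```bash

python3 -m pendant '[{"jaw":0.3,"tz":-0.1,"ty":0,"tx":0,"rx":0,"ry":0,"rz":0},{"jaw":0.6,"tz":0,"ty":0,"tx":0,"rx":0,"ry":0,"rz":0},{"jaw":1,"tz":0,"ty":0,"tx":0,"rx":0,"ry":0,"rz":0},{"jaw":1,"tz":0,"ty":0,"tx":0,"rx":0,"ry":0,"rz":0},{"jaw":1,"tz":0,"ty":0,"tx":0,"rx":0,"ry":0,"rz":0},{"jaw":1,"tz":0,"ty":0,"tx":0,"rx":0,"ry":0,"rz":0},{"jaw":1,"tz":0,"ty":0,"tx":0,"rx":0,"ry":0,"rz":0},{"jaw":1,"tz":0,"ty":0,"tx":0,"rx":0,"ry":0,"rz":0}]' 60
python3 -c "
from cell import *;s=observe();print(s['joints'],s['ft_torque'],s['position'])"
```

```text
time_s: 14.72
position: [0.5202, 0.0176, 0.1848]
ee_rot: [[-0.765, 0.644, -0.0], [0.644, 0.765, 0.0], [0.001, 0.0, -1.0]]
wrist_force: [-1.6, 0.4, 5.4]
grip_width: 0.0172
[-1.03887025e+01  2.71656833e+01  1.00538308e+02  2.34091217e-02
  5.23194372e+01 -6.02949049e+01] [ 0.18522872  0.38678785 -0.0456592 ] [0.52016603 0.01758056 0.18480727]
```

```bash

python3 -m pendant '[{"jaw":1,"tz":0,"ty":0,"tx":0,"rx":0,"ry":0,"rz":-0.2},{"jaw":1,"tz":0,"ty":0,"tx":0,"rx":0,"ry":0,"rz":-0.4},{"jaw":1,"tz":0,"ty":0,"tx":0,"rx":0,"ry":0,"rz":-0.6},{"jaw":1,"tz":0,"ty":0,"tx":0,"rx":0,"ry":0,"rz":-0.6},{"jaw":1,"tz":0,"ty":0,"tx":0,"rx":0,"ry":0,"rz":-0.6},{"jaw":1,"tz":0,"ty":0,"tx":0,"rx":0,"ry":0,"rz":-0.6},{"jaw":1,"tz":0,"ty":0,"tx":0,"rx":0,"ry":0,"rz":-0.6},{"jaw":1,"tz":0,"ty":0,"tx":0,"rx":0,"ry":0,"rz":-0.6},{"jaw":1,"tz":0,"ty":0,"tx":0,"rx":0,"ry":0,"rz":-0.6},{"jaw":1,"tz":0,"ty":0,"tx":0,"rx":0,"ry":0,"rz":-0.6},{"jaw":1,"tz":0,"ty":0,"tx":0,"rx":0,"ry":0,"rz":-0.6},{"jaw":1,"tz":0,"ty":0,"tx":0,"rx":0,"ry":0,"rz":-0.6}]'
python3 -m pendant '[{"jaw":1,"tz":0,"ty":0,"tx":0,"rx":0,"ry":0,"rz":-0.6},{"jaw":1,"tz":0,"ty":0,"tx":0,"rx":0,"ry":0,"rz":-0.6},{"jaw":1,"tz":0,"ty":0,"tx":0,"rx":0,"ry":0,"rz":-0.6},{"jaw":1,"tz":0,"ty":0,"tx":0,"rx":0,"ry":0,"rz":-0.6},{"jaw":1,"tz":0,"ty":0,"tx":0,"rx":0,"ry":0,"rz":-0.6},{"jaw":1,"tz":0,"ty":0,"tx":0,"rx":0,"ry":0,"rz":-0.6},{"jaw":1,"tz":0,"ty":0,"tx":0,"rx":0,"ry":0,"rz":-0.6},{"jaw":1,"tz":0,"ty":0,"tx":0,"rx":0,"ry":0,"rz":-0.6},{"jaw":1,"tz":0,"ty":0,"tx":0,"rx":0,"ry":0,"rz":-0.6},{"jaw":1,"tz":0,"ty":0,"tx":0,"rx":0,"ry":0,"rz":-0.4},{"jaw":1,"tz":0,"ty":0,"tx":0,"rx":0,"ry":0,"rz":-0.2},{"jaw":1,"tz":0,"ty":0,"tx":0,"rx":0,"ry":0,"rz":0}]'
python3 look.py f
```

```text
time_s: 15.72
position: [0.5205, 0.0178, 0.1848]
ee_rot: [[-0.334, 0.943, 0.0], [0.943, 0.334, 0.001], [0.001, 0.001, -1.0]]
wrist_force: [-1.1, 1.3, 4.9]
grip_width: 0.017
time_s: 16.72
position: [0.5207, 0.0178, 0.1848]
ee_rot: [[0.137, 0.991, 0.001], [0.991, -0.137, 0.001], [0.001, 0.001, -1.0]]
wrist_force: [0.4, 2.1, 4.9]
grip_width: 0.0169
16.8167 [0.52074607 0.01779784 0.18480624]
```

View pics/side_f.png

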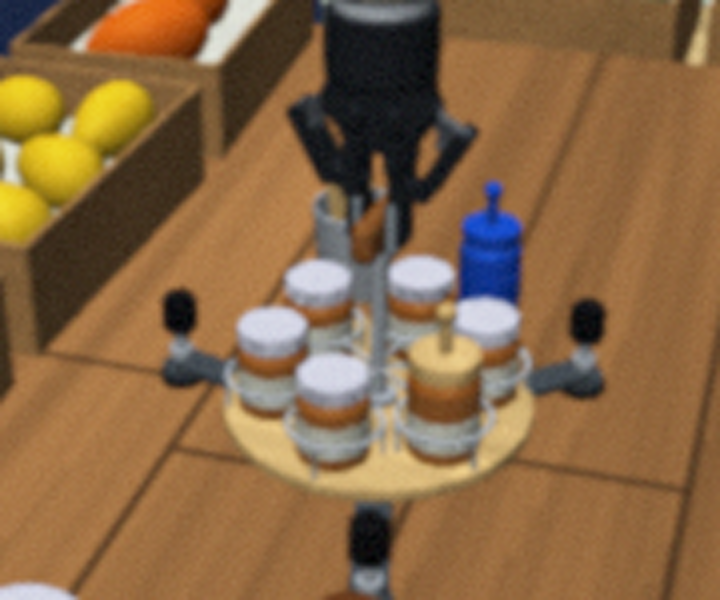

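View pics/top_f.png

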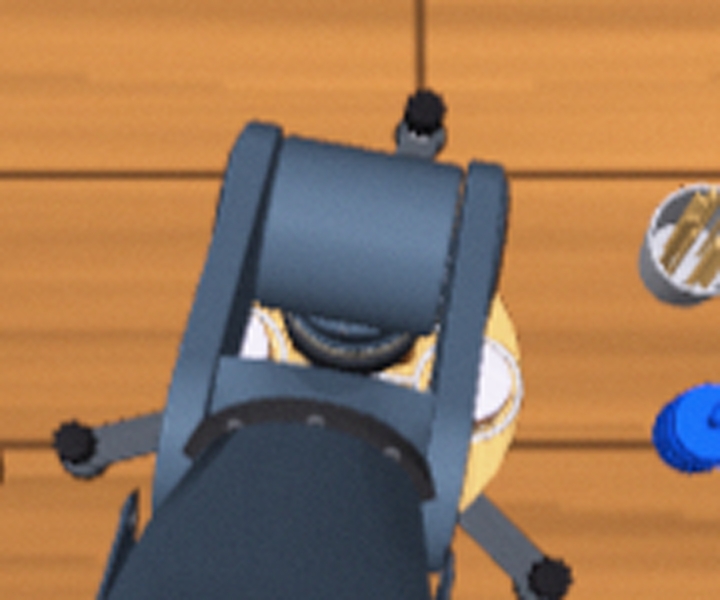

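It turns with the handle: the tasting jar moved to side zoom (445,400) and everything is upright. Turning the remaining ~42°.

```bash

python3 -m pendant '[{"jaw":1,"tz":0,"ty":0,"tx":0,"rx":0,"ry":0,"rz":-0.3},{"jaw":1,"tz":0,"ty":0,"tx":0,"rx":0,"ry":0,"rz":-0.6},{"jaw":1,"tz":0,"ty":0,"tx":0,"rx":0,"ry":0,"rz":-0.9},{"jaw":1,"tz":0,"ty":0,"tx":0,"rx":0,"ry":0,"rz":-1},{"jaw":1,"tz":0,"ty":0,"tx":0,"rx":0,"ry":0,"rz":-1},{"jaw":1,"tz":0,"ty":0,"tx":0,"rx":0,"ry":0,"rz":-1},{"jaw":1,"tz":0,"ty":0,"tx":0,"rx":0,"ry":0,"rz":-1},{"jaw":1,"tz":0,"ty":0,"tx":0,"rx":0,"ry":0,"rz":-1},{"jaw":1,"tz":0,"ty":0,"tx":0,"rx":0,"ry":0,"rz":-0.8},{"jaw":1,"tz":0,"ty":0,"tx":0,"rx":0,"ry":0,"rz":-0.6},{"jaw":1,"tz":0,"ty":0,"tx":0,"rx":0,"ry":0,"rz":-0.5},{"jaw":1,"tz":0,"ty":0,"tx":0,"rx":0,"ry":0,"rz":-0.4}]' 80
python3 -m pendant '[{"jaw":1,"tz":0,"ty":0,"tx":0,"rx":0,"ry":0,"rz":0},{"jaw":1,"tz":0,"ty":0,"tx":0,"rx":0,"ry":0,"rz":0},{"jaw":1,"tz":0,"ty":0,"tx":0,"rx":0,"ry":0,"rz":0}]'
python3 look.py g
```

```text
time_s: 17.82
position: [0.5212, 0.0176, 0.1849]
ee_rot: [[0.762, 0.647, 0.002], [0.647, -0.762, 0.0], [0.002, 0.001, -1.0]]
wrist_force: [1.5, 1.8, 3.8]
grip_width: 0.0172
time_s: 18.07
position: [0.5212, 0.0176, 0.1849]
ee_rot: [[0.761, 0.649, 0.002], [0.649, -0.761, 0.0], [0.002, 0.001, -1.0]]
wrist_force: [-0.4, 1.6, 5.0]
grip_width: 0.0167
18.1667 [0.52116351 0.01760138 0.18482806]
```

View pics/side_g.png

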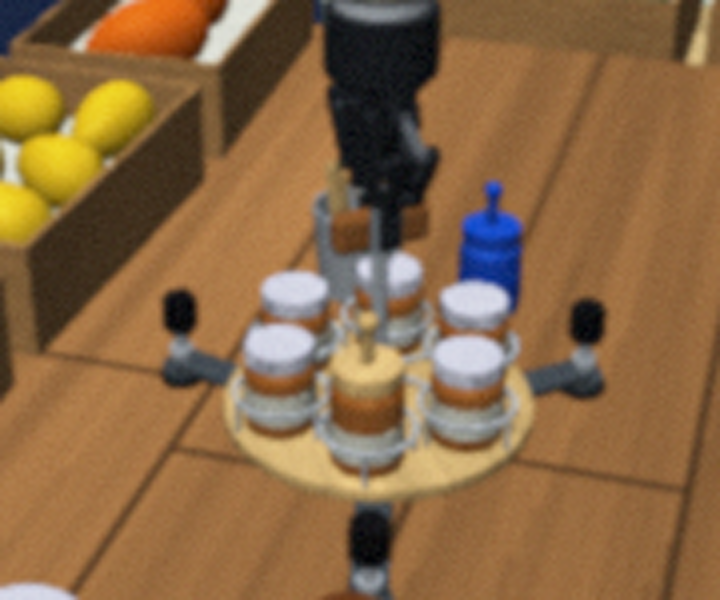

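View pics/top_g.png

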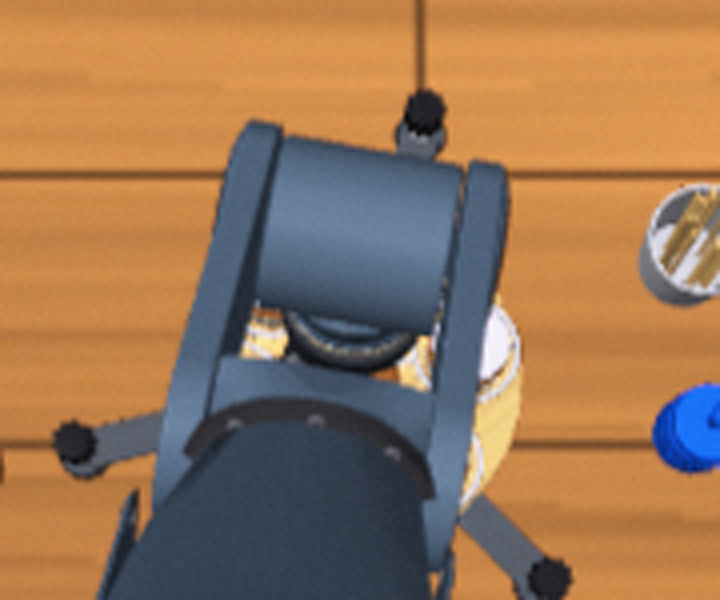

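The tasting jar is at side zoom (366,400), in line with the post and the front knob. I'll quantify this from lid positions in the side view, before and after.

```bash
python3 - <<'E'
from h import *
S=lambda x,y:(200+(x+.5)/4-.5,140+(y+.5)/4-.5)
an=lambda v:np.degrees(np.arctan2(v[1],v[0]))
from scipy.optimize import least_squares
d=lambda a:np.array([np.cos(a),np.sin(a)])
for nm,L,t in (("a",[(273,329),(338,374),(449,369),(317,279),(418,273)],(485,301)),("g",[(280,345),(470,360),(295,288),(474,302),(390,270)],(366,368))):
    P=[atz("side",*S(*q),.112)[:2] for q in L]+[atz("side",*S(*t),.124)[:2]]
    T0=dict(a=-156,g=104)[nm]
    O=np.array([.5201,.0167]); k=[round((an(p-O)-T0)/60) for p in P]; 
    s=least_squares(lambda p:np.concatenate([P[i]-p[:2]-.075*d(p[2]+k[i]*np.pi/3) for i in range(6)]),[.52,.017,np.radians(T0)])
    print(nm,"centre",s.x[:2],"tasting hoop ang",np.degrees(s.x[2]),"indiv",[round(an(p-s.x[:2])-60*kk,1) for p,kk in zip(P,k)], "res",np.abs(s.fun).max())
O=np.array([.5201,.0167,0]);a=np.radians(104.05)
for r,z in ((.18,.06),(.075,.124),(.075,.16),(0,.046),(0,.15)): print(r,z,(proj("side",O+[r*np.cos(a),r*np.sin(a),z])[0]-[200,140]+.5)*4-.5)
snapshot("side")
for m in mark_of("tasting_mid","side"): print(m["conf"],(np.array(m["point"])[::-1]-[200,140]+.5)*4-.5)
E
```

```text
a centre [0.52123205 0.01871425] tasting hoop ang -156.30877149487858 indiv [np.float64(-155.6), np.float64(-156.3), np.float64(-156.7), np.float64(-156.6), np.float64(-156.0), np.float64(-156.7)] res 0.0014047126392528753
g centre [0.52126287 0.02060245] tasting hoop ang 99.19896290302584 indiv [np.float64(100.0), np.float64(98.4), np.float64(97.6), np.float64(100.0), np.float64(99.8), np.float64(99.5)] res 0.003060409307268988
0.18 0.06 [372.28294257 540.05420486]
0.075 0.124 [378.76234154 363.44274286]
0.075 0.16 [379.31112726 316.66829739]
0 0.046 [381.06666012 398.76898916]
0 0.15 [382.66025515 273.46968698]
0.75 [369.5 419.1]
0.69 [490.7 276.3]
```

The jar sits at about 99–100.5° against the front's 104°. The jaws evidently squared the handle by ~4–5° when closing. Turning back about +4.3°.

```bash

python3 -m pendant '[{"jaw":1,"tz":0,"ty":0,"tx":0,"rx":0,"ry":0,"rz":0.3},{"jaw":1,"tz":0,"ty":0,"tx":0,"rx":0,"ry":0,"rz":0.4},{"jaw":1,"tz":0,"ty":0,"tx":0,"rx":0,"ry":0,"rz":0.24},{"jaw":1,"tz":0,"ty":0,"tx":0,"rx":0,"ry":0,"rz":0},{"jaw":1,"tz":0,"ty":0,"tx":0,"rx":0,"ry":0,"rz":0},{"jaw":1,"tz":0,"ty":0,"tx":0,"rx":0,"ry":0,"rz":0}]'
python3 - <<'E'
from h import *
n=0
acc=np.mean([snapshot("side").astype(float) for _ in range(6)],0).astype(np.uint8)
cv2.imwrite("pics/side_h_full.png",acc)
x,y,w,h=240,190,100,100
cv2.imwrite("pics/side_h.png",cv2.resize(acc[y:y+h,x:x+w],None,fx=6,fy=6,interpolation=cv2.INTER_CUBIC))
s=observe();print(s["time_s"],s["ee_rot"],s["grip_width"])
E
```

```text
time_s: 18.77
position: [0.5211, 0.0176, 0.1848]
ee_rot: [[0.71, 0.704, 0.002], [0.704, -0.71, 0.0], [0.002, 0.001, -1.0]]
wrist_force: [-0.3, 2.7, 5.3]
grip_width: 0.0169
19.0667 [[ 7.09869837e-01  7.04330540e-01  1.81790902e-03]
 [ 7.04331068e-01 -7.09871505e-01  4.40192895e-04]
 [ 1.60052311e-03  9.67930142e-04 -9.99998251e-01]] 0.016910102828262146
```

View pics/side_h.png

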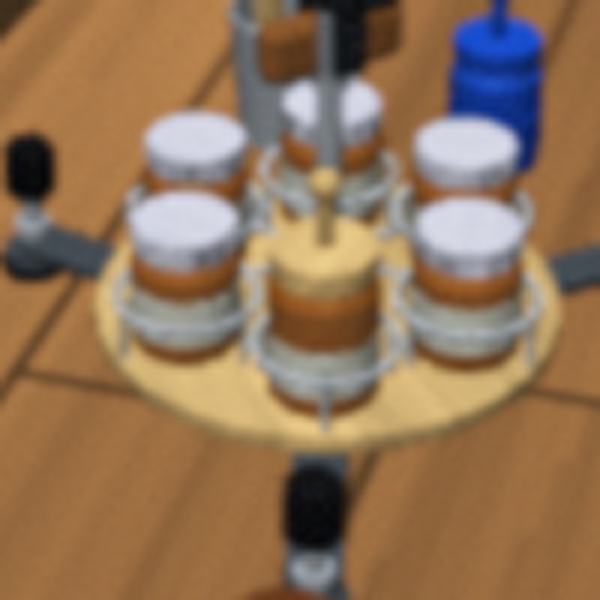

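```bash
python3 - <<'E'
from h import *
from scipy.optimize import least_squares
S=lambda x,y:(240+(x+.5)/6-.5,190+(y+.5)/6-.5)
an=lambda v:np.degrees(np.arctan2(v[1],v[0])); d=lambda a:np.array([np.cos(a),np.sin(a)])
L=[(196,136),(331,104),(467,143),(184,218),(469,226)]; t=(325,247)
P=[atz("side",*S(*q),.112)[:2] for q in L]+[atz("side",*S(*t),.124)[:2]]
O=np.array([.5201,.0167]);T0=104; k=[round((an(p-O)-T0)/60) for p in P]
s=least_squares(lambda p:np.concatenate([P[i]-p[:2]-.075*d(p[2]+k[i]*np.pi/3) for i in range(6)]),[.52,.017,1.8])
print(s.x[:2],np.degrees(s.x[2]),[round(an(p-s.x[:2])-60*kk,1) for p,kk in zip(P,k)],np.abs(s.fun).max())
kn=atz("side",*S(315,510),.06)[:2]; print("knob dir from same centre",an(kn-s.x[:2]),np.linalg.norm(kn-s.x[:2]))
O3=np.array([.5201,.0167,0])
for nm,r,z,ang in (("knob",.18,.06,104.05),("lid",.075,.124,104.05),("lid108",.075,.124,108.05),("tip",.075,.16,104.05),("hoop foot",.105,.046,104.05),("post",0,.15,0)):
    print(nm,(proj("side",O3+[r*np.cos(np.radians(ang)),r*np.sin(np.radians(ang)),z])[0]-[240,190]+.5)*6-.5)
E
```

```text
[0.52246515 0.01687015] 104.25232236087996 [np.float64(103.5), np.float64(104.9), np.float64(104.4), np.float64(103.5), np.float64(104.5), np.float64(104.7)] 0.001703035880138301
knob dir from same centre 104.30393568104708 0.18027550275960258
knob [318.67441385 510.33130728]
lid [328.3935123  245.41411429]
lid108 [340.29317416 245.51889907]
tip [329.2166909  175.25244609]
hoop foot [324.46784405 429.29765048]
post [334.24038273 110.45453047]
```

The hoop fit gives 104.25°, against a front knob direction of 104.30° in the same picture (104.05° from the two-view fit). Last check is the whole scene.

```bash
python3 - <<'E'
from h import *
a=cv2.imread("pics/top0.png"); b=snapshot("top"); cv2.imwrite("pics/top_end.png",b)
d=cv2.absdiff(a,b).max(2)
for n,(x,y,w,h) in dict(big=(128,160,52,52),cup=(365,170,40,40),blue=(368,220,34,34),brown=(183,230,32,30)).items(): print(n,d[y:y+h,x:x+w].mean())
s=observe(); print(s["time_s"],s["wrist_force"],s["grip_width"],abs(s["dq"]).max())
E
```

```text
big 4.394230769230769
cup 4.92625
blue 4.743944636678201
brown 4.746875
19.1167 [0.41068693 1.93604938 4.79932955] 0.01689465582124785 0.08235589247787595
```

View pics/top_end.png

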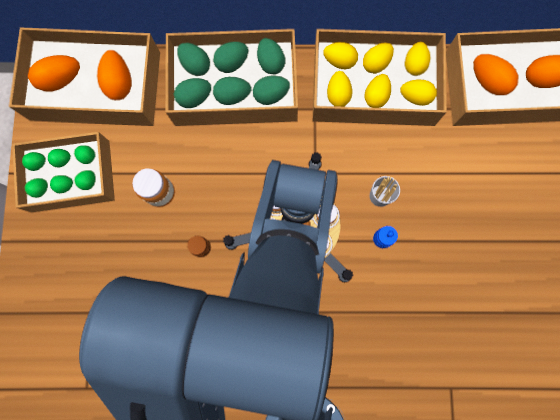

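The bystanders are where they were, with only image noise between the pictures. The front leg is out (knob at (230,241)), the arm is still and the handle is held. Handing in.

```bash
python3 -c "
from cell import *
print(finish_job())"
```

```text
the job is handed in; nothing more can be done
None
```

The honey carousel is ready: the front leg is out at its end stop, the tasting jar stands over it, and the gripper is still holding the handle. I handed the job in at about 19 s; no verdict came back.

- **Leg:** I gripped the levelling knob and swung it round the pivot. At the end it pushed back with 13 N and did not move further, and later pictures show it still out there. I inferred that it clicked home from that stop and the pictures, as nothing reports the leg angle directly.
- **Turntable:** I gripped the handle from above and turned about 100° clockwise. The first check showed the jar 4–5° too far, because closing the jaws had squared the handle up slightly. I turned back about 4°.
- **Final alignment:** The jar's hoop now measures 104.25°. The front knob is at 104.30° in the same picture, and 104.05° from the two-view fit. That is about as close as the cameras can tell. The arm hides the carousel from the top camera, so this check comes from the side view alone.
- **Grip:** The set grip force is 80 N, the finger opening is 16.9 mm on the 18 mm handle, and the arm is still. Wrist force is about 5 N.
- **Other things:** All six jars are upright in their hoops. The big jar, stick cup and both look-alikes show no change beyond image noise.

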